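# Set the polariser to 60 degrees and take the reading

## Task

Turn the polariser's graduated ring by its blue post until the scale reads 60 degrees (the second long black line from the red zero line) at the yellow index line. Then take the reading: press the green pad at the free end of the spring contact down onto its stop and let it spring back. Do not touch the dark polariser window, and leave the other things on the mat where they are.

Things in the scene. Friction and masses are not known exactly. Their poses are not given: they have to be found in the camera images.
- polariser: fixed rotary polariser mount, grey base 180 x 170 x 12 mm flat on the mat. Origin on the mat under the ring's vertical turning axis, z up. Its -x points from that axis to the index: a black block with a yellow line across its top, 82 mm from the axis, 41 mm high. At yaw 0 the index faces the robot.
- ring (a joint): graduated white ring, 146 mm across, top 39 mm high. Value = reading at the index, rad (60 deg = 1.047); grows as the ring turns anticlockwise seen from above; range -0.7 to 2.2. Scale: wide red line = 0; clockwise from it a short black line each 10 deg, a long one each 30, up to 120. Friction (0.12 N m, about 2.5 N on the post) holds it where it is left.
- post_mid (a point): blue upright thumb post on the ring: round, 14 mm thick, from 40 to 78 mm high, its axis 52 mm from the ring's axis; its foot is a steel collar 18 mm across up to 42 mm high. This point is on the post's axis at 60 mm. At reading 0 the post is in the mount's -y direction from the axis; at 60 it is 60 degrees anticlockwise from there.
- window_mid (a point): dark glass polariser window in the middle of the ring, 63 mm across, top 40 mm high, inside a dark rim (72 mm outside, top 42 mm high). This point is the middle of its top. It must not be touched.
- contact: fixed stand of the spring contact, grey base 150 x 56 x 12 mm lying flat on the mat; origin at the mat surface under its middle, z up. The leaf is clamped in a black block at the +x end (52 mm high) and its free end points to -x (to the robot at yaw 0).
- leaf (a joint): the spring contact: a level steel leaf 18 mm wide, clamped at one end, lying 43 mm above the mat; its free length is 100 mm. The value is the angle by which the leaf is pressed down (rad): 0 at rest, 0.13 on its brass stop. It springs back by itself. The free end takes about 1 N to start and 4.5 N to reach the stop.
- leaf_tip (a point): middle of the top of the round green press pad near the leaf's free end: 24 mm across, its top 49 mm above the mat at rest and about 38 mm on the stop (11 mm of travel).
- reagent_amber_1: amber reagent bottle, 48 mm across, 98 mm high, standing or lying loose on the mat; a bystander. Origin at the centre of its underside.
- petri_1: petri dish with pink contents, 62 mm across, 15 mm high, standing or lying loose on the mat; a bystander. Origin at the centre of its underside.
- tape_1: roll of tape, 95 mm across, 25 mm high, standing or lying loose on the mat; a bystander. Origin at the centre of its underside.
- calculator: black calculator, 118 x 68 x 14 mm, standing or lying loose on the mat; a bystander. Origin at the centre of its underside.
- timer: white timer, 66 x 62 x 18 mm, standing or lying loose on the mat; a bystander. Origin at the centre of its underside.

How it is judged:
On the way, in this order (a step that is already met when the one before it is completed fails the run):
1. the ring is set: the scale reads 60 degrees, within 5, and the ring has come to rest (value of joint ring between 0.96 and 1.134 rad and velocity of joint ring between -0.05 and 0.05 rad/s), for 0.4 s.
2. with the ring so set, the leaf is pressed down onto its stop (0.115 rad or more of 0.13) (value of joint ring between 0.96 and 1.134 rad and value of joint leaf above 0.115 rad), for 0.1 s.
At the end, for the whole second after the job is handed in: The scale reads 60 degrees within 5 degrees (half a small division), the leaf has sprung back up (under 0.02 rad), and the amber bottle, petri dish, tape, calculator and timer are within 30 mm of where they were (value of joint ring between 0.96 and 1.134 rad and value of joint leaf below 0.02 rad and distance of each of reagent_amber_1, petri_1, tape_1, calculator, timer from where it was at the start of the episode below 0.03 m); the robot touches nothing.
It fails at once if the polariser window is touched (over 1 N) (contact force between anything else and window above 1 N).
It fails at once if a bystander is moved by more than 30 mm or the amber bottle is tipped over (distance of any of reagent_amber_1, petri_1, tape_1, calculator, timer from where it was at the start of the episode above 0.03 m or angle between reagent_amber_1's own z axis and vertical above 0.5 rad).
It also fails if it takes over 43 s, if anything falls off the work surface, if the arm or the gripper's body presses on something with over 40 N, if the wrist force passes 120 N, or if a joint passes its speed limit or range.

## Robot

A 6-joint arm with a two-finger parallel gripper is mounted at the origin on a cart in front of the work surface, level with it; the furniture and walls round the work are solid. World frame = base frame: x ahead of the robot, y to its left, z up, the work surface at z = 0. Lengths are in m, angles in rad, forces in N, time in s.
With the tool pointing down it reaches from about 0.375 to 0.9 m from the base axis. Payload 3.1 kg.
Tool frame: the origin (TCP) lies on the centre line of the jaws, within the pads' length; the fingertips stand 11 mm ahead of it and the grasp point (between the pads) lies 8 mm behind it; z points along the fingers, x is the direction in which the jaws open and shut, and the axes are right-handed (so a half turn about z gives the same grasp; the last joint's range is limited). The gripper opens to 87 mm and grips with 3 to 60 N. Pads are 19 mm wide; open, the fingers measure 117 mm over their backs; the gripper's body (75 mm by 190 mm) begins 51 mm behind the grasp point.
Start: joints at [1.042, 0.527, 1.433, -0, 1.181, -0.178], TCP at [0.214, 0.587, 0.234] pointing down, gripper open.
Joint ranges: [-3.08, 3.08], [-0.75, 2.2], [0.22, 2.44], [-1.43, 4.57], [0, 2.65], [-2.85, 2.85]. Speed limits (rad/s): [2.79, 2.79, 3.14, 3.14, 3.14, 3.14].

## Interface

Orientations are given as [roll, pitch, yaw] about the fixed x, y, z axes, in that order (R = Rz(yaw) Ry(pitch) Rx(roll)).
In Python, from plant import * gives the robot as it stands.
- The arm moves only by the tool play_rows, never from a script. Its argument "rows" is one flat list of numbers, 7 for each row, row after row: the shift along the world's x, y, z in m, then the turn, a rotation vector about the world's x, y, z in degrees, then the opening, from 0 (shut) to 1 (fully open). In form: [x, y, z, ax, ay, az, gripper, x, y, z, ax, ay, az, gripper, ...]. A call has 1 to 20 rows; each row shifts and turns the pose as measured when the row begins; what a row does not reach is not made up. A row lasts 1/12 s, in which the tool goes at most 41.7 mm and 7.16 degrees, less where a joint would pass 70% of its speed; a pose out of reach is approached as far as the arm can. A call is refused whole if a number of a shift passes 0.0417 or a number of a turn 7.16, either way. A call with a gripper value outside its range is refused whole. The fingers move at their own pace and stop on an object; the grip force is fixed at half the most. Time passes only in rows, so rows that do not move let the fingers close. It gives the time, the measured TCP pose, the force and the opening at its end, in the units of the state.
- get_obs(): the state, without advancing time (a new reading comes with each control period).
- read_camera(name): name is "scene" or "top" or "wrist"; returns a dict with "image" (384x512x3 uint8, blue, green, red), "z_map" (384x512 float32, m along the optical axis (not along the pixel's ray), 0 where there is no reading), "fx", "fy", "cx", "cy" (pixels), "D" ([k1, k2, p1, p2, k3] as OpenCV has them; the pictures are not rectified), "position" and "rotation" of the camera in the world. Camera axes: x right, y down, z forward; pixel columns grow to the right and rows downward; lengths in m; the calibration is good to about 2 mm. A picture is of the moment at which its call begins.
- hand_in(): hands the job in, once; it reports no verdict.
The state is a dict: "clock": time; "joints": joint angles; "qvel": joint speeds; "joint_efforts": joint torques, N m; "ee_pos": TCP position; "tool_rot": TCP orientation; "force": force on the tool from outside, world axes, zero at the start; "torque": the same for the moment, N m; "width": finger opening in m.
Only numpy, scipy, OpenCV 4.12 (cv2) and the standard library are available. Lean on these libraries where they do the work, as an engineer would, in place of code of your own. Each camera call takes 0.05 s, during which the arm holds its last target.

## Working session

There is one attempt and no reset: what is moved stays moved. The work goes in short steps, Python scripts to look and compute and a tool call to move; the robot and the scene stay as the last step left them, time stands still between calls to the robot, and variables do not carry over. Pictures are saved under pics/ and viewed, and the job is handed in when it is done.

Besides the shell and the picture viewer there is one more tool, called as a command line: name --argument value ..., lists and objects as JSON in quotes. play_rows: Moves the arm, as the interface text tells. Its arguments: {"type":"object","properties":{"rows":{"type":"array"}},"required":["rows"]}

```bash
mkdir -p pics; ls
cat > h.py <<'E'
from plant import *
import numpy as np, cv2
def ray(c,u,v):
    K=np.array([[c['fx'],0,c['cx']],[0,c['fy'],c['cy']],[0,0,1.]])
    p=cv2.undistortPoints(np.array([[[u,v]]],float),K,np.array(c['D'],float))[0,0]
    return np.array(c['position']),np.array(c['rotation'])@np.array([p[0],p[1],1.])
def onz(c,u,v,z):
    o,d=ray(c,u,v); return o+d*(z-o[2])/d[2]
E
python3 - <<'E'
from h import *
for n in ['scene','top','wrist']:
    c=read_camera(n); cv2.imwrite(f'pics/{n}0.png',c['image']); print(n,np.round(c['position'],3),np.round(c['rotation'],3).tolist(),c['fx'])
    import pickle; pickle.dump(c,open(f'{n}0.pkl','wb'))
print(get_obs())
E
```

```text
pics
scene [-0.108 -0.682  0.632] [-2.142, 0.007, -0.796] 353.1752814336833
top [ 0.298 -0.035  1.315] [-2.963, -0.013, -1.568] 421.8837800244102
wrist [0.138 0.615 0.384] [2.844, 0.002, 1.221] 276.5166874965738
{'clock': 0.15, 'joints': array([ 1.04250034e+00,  5.28298441e-01,  1.43359383e+00,  3.29643592e-05,
        1.18142035e+00, -1.78526298e-01]), 'qvel': array([-0.00013324, -0.00419289, -0.00374669,  0.00016832,  0.00236868,
        0.00031834]), 'joint_efforts': array([ 5.86899387e-05, -4.40428734e+01, -1.76842260e+01,  6.33254251e-02,
        5.52680308e-02, -1.05526319e-04]), 'ee_pos': array([0.21387745, 0.58668915, 0.23277277]), 'tool_rot': array([-3.14125723e+00,  1.68722352e-03,  1.22101438e+00]), 'force': array([0.3351649 , 0.17146221, 0.07466563]), 'torque': array([ 0.01755229,  0.0436755 , -0.00753489]), 'width': 0.0873686069919267}
```

Rotation is rpy; I'll fix the helper.

```bash
sed -i "s/np.array(c\['rotation'\])@/Rotation.from_euler('xyz',c['rotation']).as_matrix()@/; s/^import numpy as np, cv2/import numpy as np, cv2, pickle\nfrom scipy.spatial.transform import Rotation/" h.py; cat h.py
```

```text
from plant import *
import numpy as np, cv2, pickle
from scipy.spatial.transform import Rotation
def ray(c,u,v):
    K=np.array([[c['fx'],0,c['cx']],[0,c['fy'],c['cy']],[0,0,1.]])
    p=cv2.undistortPoints(np.array([[[u,v]]],float),K,np.array(c['D'],float))[0,0]
    return np.array(c['position']),Rotation.from_euler('xyz',c['rotation']).as_matrix()@np.array([p[0],p[1],1.])
def onz(c,u,v,z):
    o,d=ray(c,u,v); return o+d*(z-o[2])/d[2]
```

View pics/top0.png

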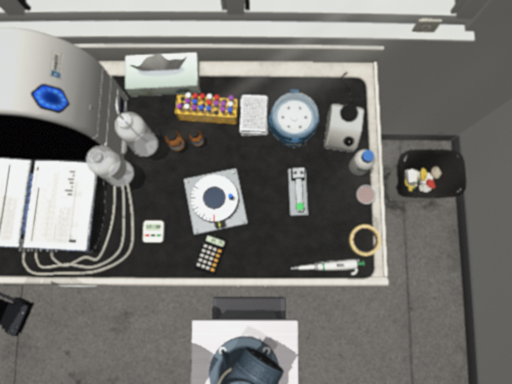

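View pics/scene0.png

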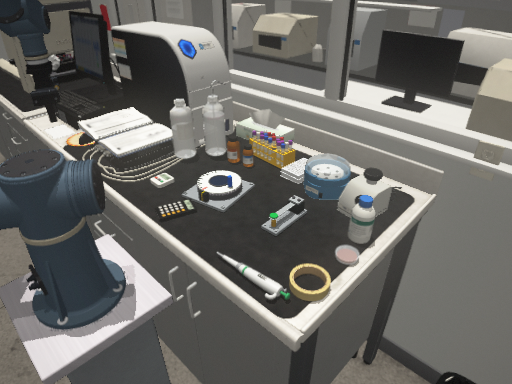

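Run:
```python
from h import *
c=pickle.load(open('top0.pkl','rb'));im=c['image']
a=cv2.resize(im[155:285,140:240],None,fx=6,fy=4.6*6/4.6,interpolation=cv2.INTER_CUBIC)[:, :]
cv2.imwrite('pics/z1.png',cv2.resize(im[155:245,175:315],None,fx=5.7,fy=5.7,interpolation=cv2.INTER_CUBIC))
for uv in [(245,365),(215,200),(298,190),(10,310)]: print(uv,onz(c,*uv,0.04))
c=pickle.load(open('scene0.pkl','rb'));im=c['image']
cv2.imwrite('pics/z2.png',cv2.resize(im[150:250,150:320],None,fx=4.7,fy=4.7,interpolation=cv2.INTER_CUBIC))
```

```text
(245, 365) [ 0.03157348 -0.00406808  0.04      ]
(215, 200) [0.51341949 0.09225747 0.04      ]
(298, 190) [ 0.54599166 -0.16266476  0.04      ]
(10, 310) [0.17984439 0.69342169 0.04      ]
```

View pics/z1.png

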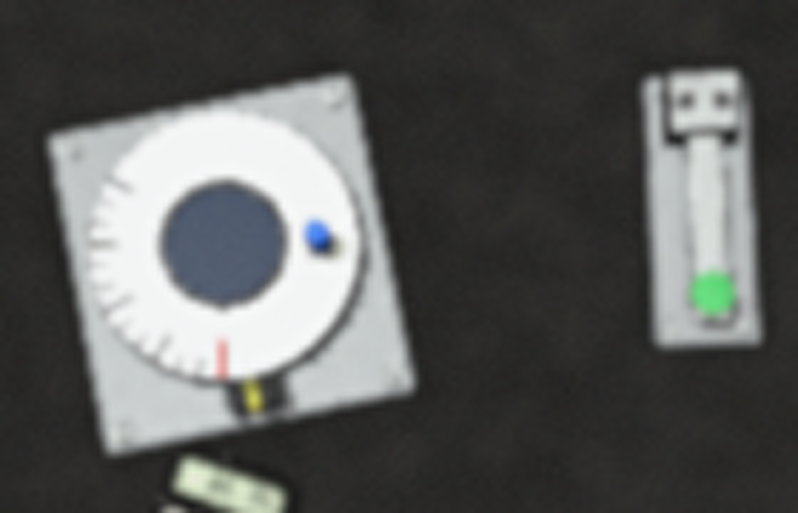

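View pics/z2.png

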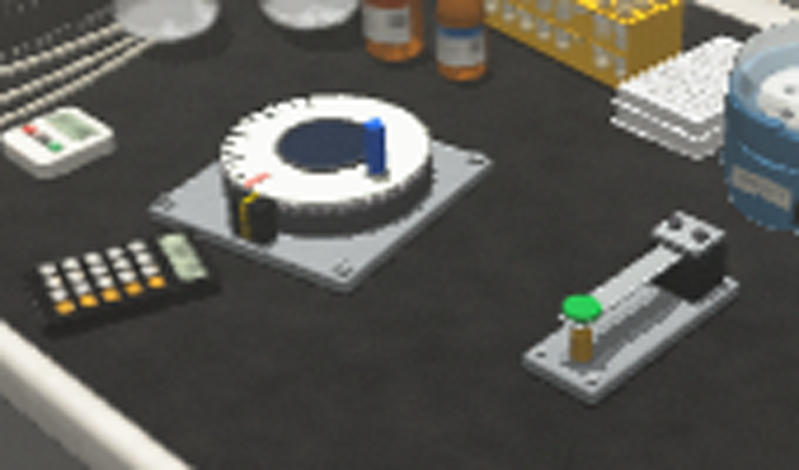

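View pics/wrist0.png

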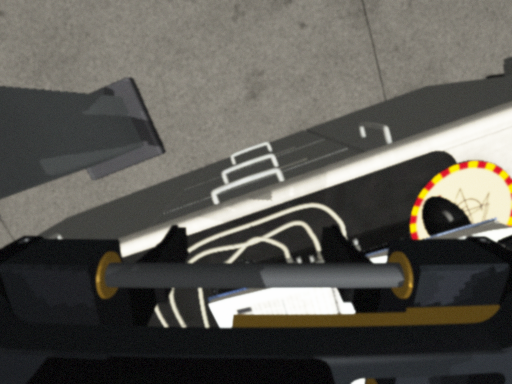

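```bash
cat > meas.py <<'E'
from h import *
def comp(m,roi):
    x0,y0,x1,y1=roi; mm=np.zeros_like(m); mm[y0:y1,x0:x1]=m[y0:y1,x0:x1]
    n,l,s,ce=cv2.connectedComponentsWithStats(mm.astype(np.uint8))
    if n<2: return None
    i=1+np.argmax(s[1:,4]); return ce[i],s[i],l==i
def wc(im,roi,f):
    x0,y0,x1,y1=roi; p=im[y0:y1,x0:x1].astype(float); w=np.clip(f(p[...,0],p[...,1],p[...,2]),0,None)
    w[w<0.25*w.max()]=0
    yy,xx=np.mgrid[y0:y1,x0:x1]; return (w*xx).sum()/w.sum(),(w*yy).sum()/w.sum()
def measure(c):
    im=c['image']; h=cv2.cvtColor(im,cv2.COLOR_BGR2HSV)
    roi=(185,165,245,235)
    win=comp((h[...,1]>60)&(h[...,2]<150)&(h[...,2]>50)&(h[...,0]>100)&(h[...,0]<130),roi)
    C=onz(c,*win[0],.041); print('win',win[0],win[1],C)
    ring=comp((h[...,2]>215)&(h[...,1]<30),(188,170,240,224))
    cn,_=cv2.findContours(ring[2].astype(np.uint8),cv2.RETR_EXTERNAL,cv2.CHAIN_APPROX_NONE)
    e=cv2.fitEllipse(cv2.convexHull(max(cn,key=len))); print('ring ell',e,onz(c,*e[0],.039))
    y=wc(im,(212,217,227,232),lambda b,g,r:np.minimum(r,g)-b-40)
    r=wc(im,roi,lambda b,g,r:r-np.maximum(g,b)-30 - 1e3*(r-g<30)-1e3*(g-b>30))
    b=wc(im,roi,lambda b,g,r:b-r-80)
    g=wc(im,(285,195,312,222),lambda b,g,r:g-np.maximum(b,r)-30)
    Y=onz(c,*y,.041);R=onz(c,*r,.039);B=onz(c,*b,.075);G=onz(c,*g,.049)
    C=(C+0)
    ang=lambda P:np.degrees(np.arctan2(*(P-C)[[1,0]]))
    for n,uv,P in zip('YRBG',(y,r,b,g),(Y,R,B,G)): print(n,np.round(uv,2),np.round(P,4),'r',round(np.hypot(*(P-C)[:2]),4),'ang',round(ang(P),1))
    print('reading from red', ang(R)-ang(Y),' post:',ang(B)-(ang(Y)+90))
if __name__=='__main__': measure(pickle.load(open('top0.pkl','rb')))
E
python3 meas.py
```

```text
win [213.74531835 197.25842697] [205 189  19  18 267] [0.52175052 0.09619288 0.041     ]
ring ell ((213.60235595703125, 197.20925903320312), (45.89978790283203, 46.84142303466797), 63.349246978759766) [0.52225264 0.09684071 0.039     ]
Y [218.95 224.19] [0.439  0.0785 0.041 ] r 0.0846 ang -168.0
R [213.49 217.69] [0.459  0.0957 0.039 ] r 0.0628 ang -179.6
B [230.11 195.59] [0.5211 0.044  0.075 ] r 0.0522 ang -90.7
G [299.56 205.93] [ 0.4949 -0.1659  0.049 ] r 0.2635 ang -95.8
reading from red -11.640029344205601  post: -12.778125801095783
```

play_rows --rows '[0.019,-0.034,0,0,0,-4.4,1,0.019,-0.034,0,0,0,-4.4,1,0.019,-0.034,0,0,0,-4.4,1,0.019,-0.034,0,0,0,-4.4,1,0.019,-0.034,0,0,0,-4.4,1,0.019,-0.034,0,0,0,-4.4,1,0.019,-0.034,0,0,0,-4.4,1,0.019,-0.034,0,0,0,-4.4,1,0.019,-0.034,0,0,0,-4.4,1,0.019,-0.034,0,0,0,-4.4,1,0.019,-0.034,0,0,0,-4.4,1,0.019,-0.034,0,0,0,-4.4,1,0.019,-0.034,0,0,0,-4.4,1,0.019,-0.034,0,0,0,-4.4,1,0.019,-0.034,0,0,0,-4.4,1,0,0,0,0,0,0,1]'

```text
clock: 1.48
ee_pos: [0.5053, 0.0532, 0.2306]
tool_rot: [3.141, -0.006, 0.019]
force: [-0.5, 0.9, -0.7]
width: 0.087
```

Run:
```python
from h import *
o=get_obs();print(o['ee_pos'],o['tool_rot'],o['joints'])
c=read_camera('wrist');pickle.dump(c,open('wrist1.pkl','wb'));cv2.imwrite('pics/wrist1.png',c['image']);print(c['position'],c['rotation'])
```

```text
[0.50531106 0.05315634 0.23063463] [ 3.14131776 -0.0061033   0.01948843] [-1.15754512e-01  3.72574605e-01  1.72930839e+00  6.40768754e-04
  1.03362512e+00 -1.35568314e-01]
[0.50308436 0.13411189 0.38220116] [ 2.84376474 -0.00695476  0.01984669]
```

View pics/wrist1.png

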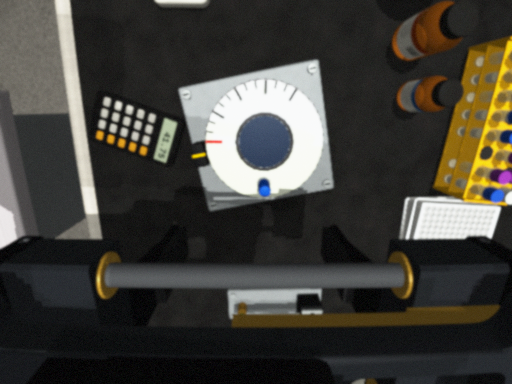

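```bash
cat > mw.py <<'E'
from h import *
import sys
from meas import comp,wc
def mw(c):
    im=c['image'];h=cv2.cvtColor(im,cv2.COLOR_BGR2HSV)
    roi=(175,55,340,215)
    win=comp((h[...,1]>60)&(h[...,2]<150)&(h[...,2]>40)&(h[...,0]>100)&(h[...,0]<130),roi)
    cn,_=cv2.findContours(win[2].astype(np.uint8),cv2.RETR_EXTERNAL,cv2.CHAIN_APPROX_NONE)
    e=cv2.fitEllipse(cv2.convexHull(max(cn,key=len)))
    C=onz(c,*e[0],.040);print('win',e,C)
    ym=comp((h[...,0]>20)&(h[...,0]<35)&(h[...,1]>150)&(h[...,2]>100),roi)
    rm=comp(((h[...,0]<8)|(h[...,0]>172))&(h[...,1]>120),roi)
    gm=comp((h[...,0]>105)&(h[...,0]<125)&(h[...,1]>180)&(h[...,2]>120),roi)
    ang=lambda P:np.degrees(np.arctan2(*(P-C)[[1,0]]))
    for n,m,z in (('Y',ym,.041),('R',rm,.039),('Bfull',gm,.06)):
        if m is None: print(n,None);continue
        P=onz(c,*m[0],z);print(n,m[0],m[1],P,'r',np.hypot(*(P-C)[:2]),'ang',ang(P))
    base=None
    return C
if __name__=='__main__': mw(pickle.load(open(sys.argv[1],'rb')))
E
python3 mw.py wrist1.pkl
python3 - <<'E'
from h import *
c=pickle.load(open('wrist1.pkl','rb'))
im=c['image'];cv2.imwrite('pics/w1z.png',cv2.resize(im[50:220,170:345],None,fx=4.5,fy=3.5,interpolation=cv2.INTER_CUBIC))
# base corners approx z=.012
cs=[(179,87),(318,60),(333,186),(211,210)]
P=[onz(c,*q,.012)[:2] for q in cs];print(P,np.mean(P,0))
for a,b in ((0,1),(3,2),(0,3),(1,2)):
    d=P[b]-P[a];print(np.hypot(*d),np.degrees(np.arctan2(d[1],d[0])))
E
```

```text
win ((264.1007080078125, 141.47132873535156), (50.30767822265625, 50.89476776123047), 46.4207649230957) [0.51848405 0.09727295 0.04      ]
Y [198.38461538 155.01538462] [191 152  15   7  65] [0.43757221 0.07933717 0.041     ] r 0.08287592336064331 ang -167.50131162476265
R [212.5 141.5] [205 141  16   2  32] [0.45515745 0.09598582 0.039     ] r 0.06333968493278061 ang -178.83560222380495
Bfull [263.97849462 189.69892473] [259 184  10  12  93] [0.51918083 0.04155498 0.06      ] r 0.05572233205948057 ang -89.2835353254838
[array([0.41042999, 0.16064607]), array([0.58343996, 0.19572517]), array([0.61781531, 0.03488313]), array([ 0.44699148, -0.00366785])] [0.51466919 0.09689663]
0.17653042866556576 11.461778128171883
0.17511984708639852 12.717287981413149
0.16833243058754013 -77.45548377677261
0.16447439914163717 -77.93617248190593
```

View pics/w1z.png

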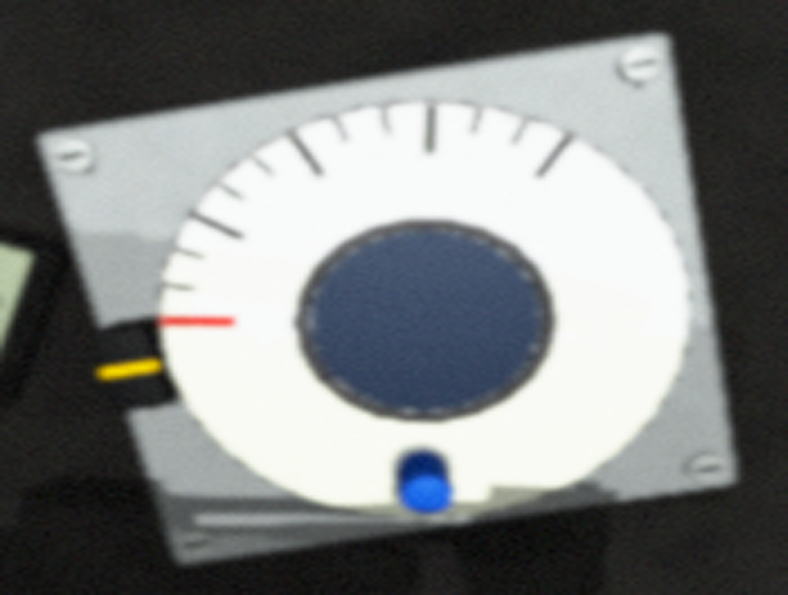

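play_rows --rows '[0.005,-0.0027,-0.03,0,0,0,1,0.005,-0.0027,-0.03,0,0,0,1,0.005,-0.0027,-0.03,0,0,0,1,0,0,-0.03,0,0,0,1,0,0,0,0,0,0,1]'

```text
clock: 1.95
ee_pos: [0.5175, 0.0499, 0.1085]
tool_rot: [-3.138, -0.007, 0.024]
force: [-0.9, 0.0, -1.5]
width: 0.0871
```

play_rows --rows '[0.0015,-0.003,-0.02,0,0,0,1,0.001,-0.002,-0.016,0,0,0,1,0,0,-0.008,0,0,0,1,0,0,0,0,0,0,1]'

```text
clock: 2.28
ee_pos: [0.518, 0.0492, 0.0651]
tool_rot: [-3.136, -0.004, 0.031]
force: [-0.6, 0.0, -1.3]
width: 0.0867
```

Run:
```python
from h import *
o=get_obs();print(o['ee_pos'],o['tool_rot'],o['force'])
c=read_camera('wrist');cv2.imwrite('pics/wrist2.png',c['image'])
```

```text
[0.51803098 0.04920242 0.06507   ] [-3.13645148 -0.00413832  0.03117217] [-0.62993867  0.04966004 -1.32428942]
```

View pics/wrist2.png

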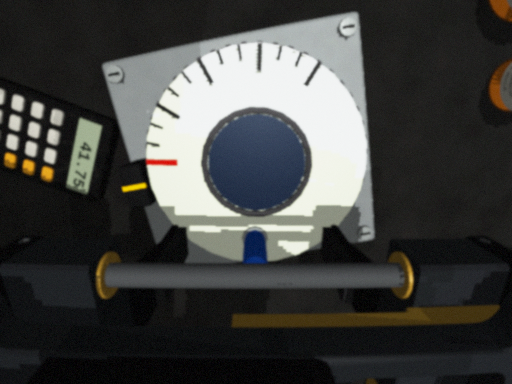

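play_rows --rows '[0.001,-0.006,-0.001,0,0,0,1,0,-0.002,0,0,0,0,1,0,0,0,0,0,0,0.15,0,0,0,0,0,0,0,0,0,0,0,0,0,0,0,0,0,0,0,0,0,0,0,0,0,0,0,0]'

```text
clock: 2.92
ee_pos: [0.5227, 0.041, 0.071]
tool_rot: [-3.138, -0.016, 0.033]
force: [1.2, -0.3, -0.0]
width: 0.0615
```

play_rows --rows '[-0.001,0.003,-0.008,0,0,0,0,0,0,-0.004,0,0,0,0,0,0,-0.002,0,0,0,0]'

```text
clock: 3.17
ee_pos: [0.5222, 0.0442, 0.0566]
tool_rot: [-3.138, -0.018, 0.033]
force: [-0.1, -0.0, -0.1]
width: 0.0418
```

play_rows --rows '[0,0,0.005,0,0,0,0,0,0,0.001,0,0,0,0,0,0,0,0,0,0,0]'

```text
clock: 3.42
ee_pos: [0.5208, 0.0446, 0.0613]
tool_rot: [-3.138, -0.014, 0.033]
force: [0.9, 0.8, 0.6]
width: 0.0218
```

play_rows --rows '[0,0,0,0,0,0,0,0,0,0,0,0,0,0,0,0,0,0,0,0,0]'

```text
clock: 3.67
ee_pos: [0.5197, 0.0445, 0.0613]
tool_rot: [-3.138, -0.011, 0.034]
force: [1.6, -0.2, -0.8]
width: 0.0131
```

play_rows --rows '[0.0055,0.0004,0,0,0,6,0,0.0054,0.001,0,0,0,6,0,0.0053,0.0015,0,0,0,6,0,0.0051,0.0021,0,0,0,6,0,0.0048,0.0026,0,0,0,6,0]'

```text
clock: 4.08
ee_pos: [0.5447, 0.0518, 0.0613]
tool_rot: [-3.136, -0.009, 0.575]
force: [-1.3, 2.0, 0.3]
width: 0.0134
```

play_rows --rows '[0.0046,0.003,0,0,0,5.5,0,0.0043,0.0034,0,0,0,5.5,0,0.0039,0.0039,0,0,0,5.5,0,0.0034,0.0043,0,0,0,5.5,0,0.003,0.0046,0,0,0,5.5,0]'

```text
clock: 4.5
ee_pos: [0.5633, 0.0708, 0.0613]
tool_rot: [-3.133, -0.006, 1.076]
force: [-1.0, -1.3, 0.9]
width: 0.013
```

Run:
```python
from h import *
o=get_obs();p=o['ee_pos'];print(p,o['tool_rot'],o['joints'],np.degrees(np.arctan2(p[1]-.0970,p[0]-.519)),np.hypot(p[1]-.0970,p[0]-.519))
c=read_camera('wrist');pickle.dump(c,open('wrist3.pkl','wb'));cv2.imwrite('pics/wrist3.png',c['image'])
c=read_camera('top');pickle.dump(c,open('top3.pkl','wb'));cv2.imwrite('pics/top3.png',cv2.resize(c['image'][155:245,175:315],None,fx=5.7,fy=5.7,interpolation=cv2.INTER_CUBIC))
```

```text
[0.56332674 0.07077317 0.06129949] [-3.13321267 -0.00582538  1.07632628] [-0.07641138  0.70265087  1.70442633  0.01294294  0.73985065 -1.16234466] -30.61155577505534 0.05150442820353118
```

View pics/wrist3.png

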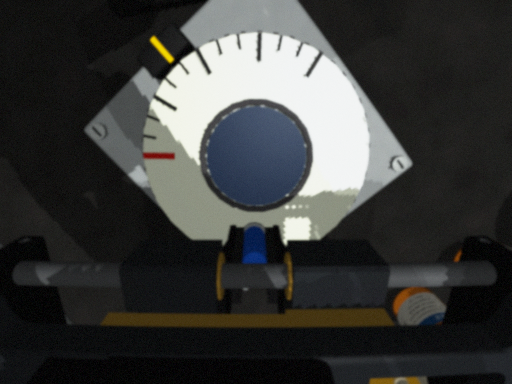

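play_rows --rows '[0.0027,0.0051,0,0,0,5.5,0,0.002,0.0054,0,0,0,5.5,0,0,0,0,0,0,0,0]'

```text
clock: 4.85
ee_pos: [0.5678, 0.0808, 0.0613]
tool_rot: [-3.134, -0.005, 1.264]
force: [0.3, 3.6, 0.4]
width: 0.0132
```

Run:
```python
from h import *
o=get_obs();p=o['ee_pos'];print(p,o['tool_rot'],o['force'],np.degrees(np.arctan2(p[1]-.0970,p[0]-.519)),np.hypot(p[1]-.0970,p[0]-.519))
c=read_camera('wrist');pickle.dump(c,open('wrist4.pkl','wb'));cv2.imwrite('pics/wrist4.png',c['image'])
cv2.imwrite('pics/w4z.png',cv2.resize(c['image'][10:210,130:380],None,fx=3.1,fy=3,interpolation=cv2.INTER_CUBIC))
```

```text
[0.56776811 0.08084941 0.06128638] [-3.13351913 -0.00506858  1.26397705] [0.26197684 3.62820779 0.42587982] -18.32337999474864 0.05137285759182882
```

View pics/w4z.png

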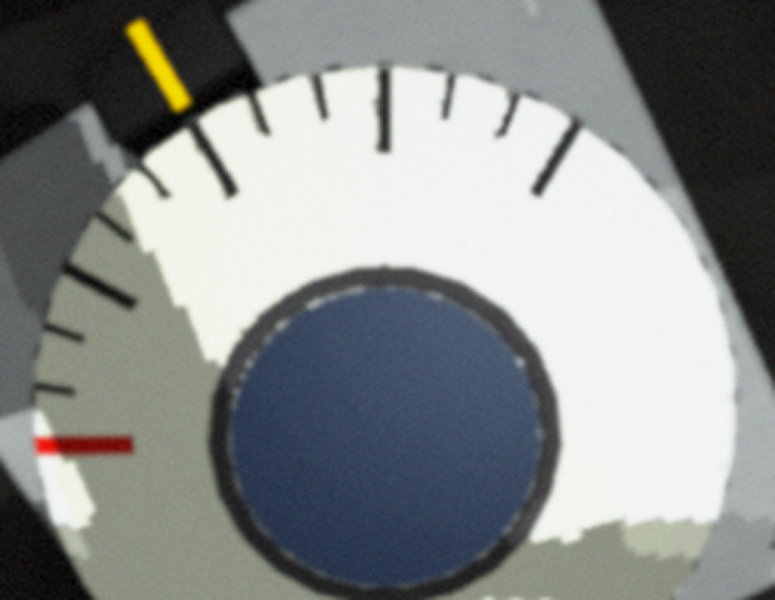

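play_rows --rows '[0,0,0,0,0,0,0.4,0,0,0,0,0,0,0.5,0,0,0,0,0,0,0.5,0,0,0,0,0,0,0.5]'

```text
clock: 5.23
ee_pos: [0.5681, 0.08, 0.0616]
tool_rot: [-3.135, -0.006, 1.25]
force: [0.6, -0.6, 0.2]
width: 0.032
```

play_rows --rows '[0,0,0,0,0,0,0.5,0,0,0.01,0,0,0,0.5,0,0,0.03,0,0,0,0.5,0,0,0.04,0,0,0,0.5,0,0,0.04,0,0,0,0.5,0,0,0.04,0,0,0,0.5,0,0,0,0,0,0,0.5]'

```text
clock: 5.82
ee_pos: [0.5647, 0.0792, 0.2283]
tool_rot: [-3.129, -0.004, 1.245]
force: [0.9, -0.3, 0.3]
width: 0.0434
```

```bash
python3 - <<'E'
from h import *
o=get_obs();p=o['ee_pos'];print(p)
c=read_camera('wrist');pickle.dump(c,open('wrist5.pkl','wb'));cv2.imwrite('pics/wrist5.png',c['image'])
E
sed -i 's/roi=(175,55,340,215)/roi=(150,20,400,225)/' mw.py; python3 mw.py wrist5.pkl
```

```text
[0.56474496 0.0791986  0.22834674]
win ((254.60504150390625, 138.2848663330078), (50.70735168457031, 51.3916015625), 5.8521904945373535) [0.51815259 0.09676009 0.04      ]
Y [217.64634146  75.91463415] [213  69  11  15  82] [0.43735183 0.07920486 0.041     ] r 0.08268584924597613 ang -167.74210519556996
R [203.5 139.5] [197 139  14   2  28] [0.49957301 0.03719461 0.039     ] r 0.06239589331800646 ang -107.32367715018917
Bfull [255.68888889 186.33333333] [251 182  10  10  90] [0.57075241 0.08030711 0.06      ] r 0.05511298078331937 ang -17.369440610617
```

View pics/wrist5.png

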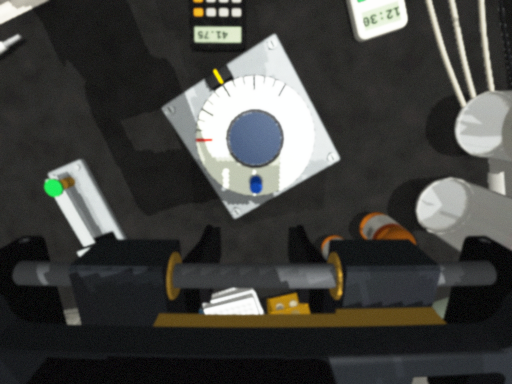

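Run:
```python
from h import *
from meas import comp
c=pickle.load(open('wrist5.pkl','rb'));h=cv2.cvtColor(c['image'],cv2.COLOR_BGR2HSV)
m=comp((h[...,0]>50)&(h[...,0]<75)&(h[...,1]>120),(20,160,110,220));print(m[0],m[1],onz(c,*m[0],.049))
```

```text
[ 52.69565217 187.55797101] [ 43 179  21  19 276] [ 0.49209229 -0.16535317  0.049     ]
```

play_rows --rows '[-0.009,-0.0306,0,0,0,0,0,-0.009,-0.0306,0,0,0,0,0,-0.009,-0.0306,0,0,0,0,0,-0.009,-0.0306,0,0,0,0,0,-0.009,-0.0306,0,0,0,0,0,-0.009,-0.0306,0,0,0,0,0,-0.009,-0.0306,0,0,0,0,0,-0.009,-0.0306,0,0,0,0,0,0,0,0,0,0,0,0,0,0,0,0,0,0,0,0,0,0,0,0,0,0]'

```text
clock: 6.78
ee_pos: [0.4812, -0.1721, 0.2223]
tool_rot: [-3.117, -0.006, 1.245]
force: [0.7, -1.0, -0.9]
width: 0.0004
```

play_rows --rows '[0.004,0.002,-0.035,0,0,0,0,0.004,0.002,-0.035,0,0,0,0,0.004,0.002,-0.035,0,0,0,0,0,0,-0.028,0,0,0,0,0,0,0,0,0,0,0]'

```text
clock: 7.2
ee_pos: [0.4966, -0.1612, 0.0871]
tool_rot: [-3.126, -0.006, 1.251]
force: [-0.7, -0.7, -0.5]
width: 0.0002
```

Run:
```python
from h import *
c=read_camera('scene');cv2.imwrite('pics/s6.png',cv2.resize(c['image'][130:260,180:350],None,fx=4.6,fy=4.6,interpolation=cv2.INTER_CUBIC))
```

```text
(no output)
```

View pics/s6.png

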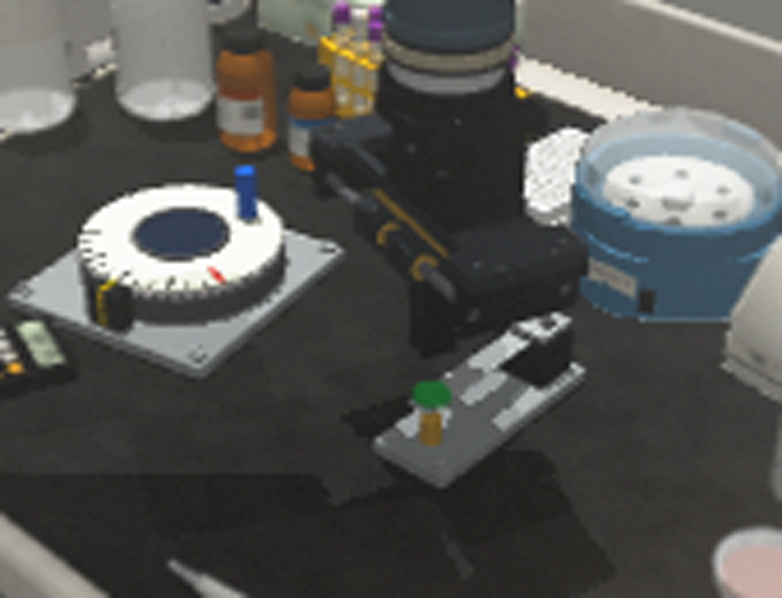

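play_rows --rows '[-0.003,-0.005,-0.015,0,0,0,0,0,-0.001,-0.01,0,0,0,0,0,0,-0.005,0,0,0,0,0,0,-0.004,0,0,0,0]'

```text
clock: 7.58
ee_pos: [0.4984, -0.1661, 0.0589]
tool_rot: [-3.136, -0.004, 1.256]
force: [-0.3, 0.4, 1.4]
width: 0.0006
```

play_rows --rows '[-0.003,0,-0.004,0,0,0,0,0,0,-0.004,0,0,0,0,0,0,-0.004,0,0,0,0,0,0,-0.003,0,0,0,0]'

```text
clock: 7.92
ee_pos: [0.4975, -0.1666, 0.048]
tool_rot: [3.14, -0.002, 1.257]
force: [-4.2, 1.4, 24.6]
width: 0.0004
```

play_rows --rows '[0,0,-0.001,0,0,0,0,0,0,-0.001,0,0,0,0,0,0,-0.001,0,0,0,0]'

```text
clock: 8.17
ee_pos: [0.4973, -0.1666, 0.0499]
tool_rot: [3.138, -0.002, 1.257]
force: [-0.9, 0.6, 7.0]
width: 0.0005
```

Run:
```python
from h import *
c=read_camera('scene');cv2.imwrite('pics/s7.png',cv2.resize(c['image'][180:260,220:330],None,fx=7,fy=7,interpolation=cv2.INTER_CUBIC))
o=get_obs();print(o['ee_pos'],o['force'])
```

```text
[ 0.49737837 -0.16657054  0.04986464] [-2.29353757  1.17148467  8.28709194]
```

View pics/s7.png

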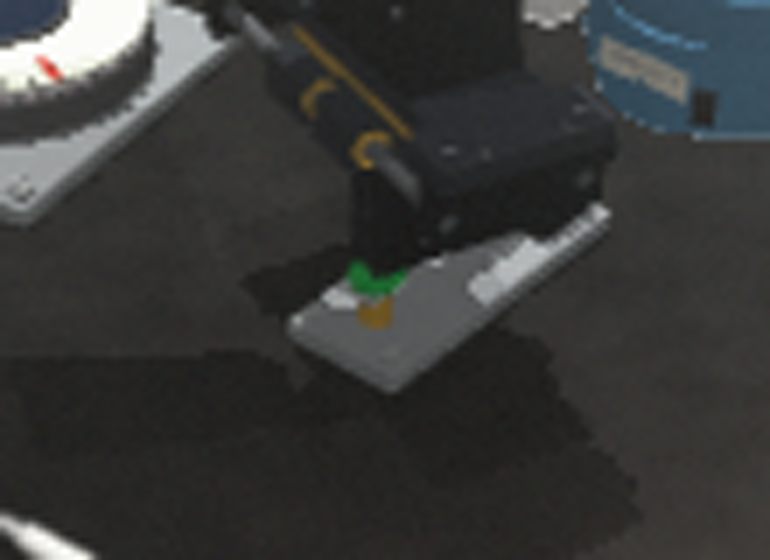

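play_rows --rows '[0,0,-0.003,0,0,0,0,0,0,-0.003,0,0,0,0,0,0,-0.003,0,0,0,0]'

```text
clock: 8.47
ee_pos: [0.4975, -0.1667, 0.0476]
tool_rot: [3.135, -0.001, 1.257]
force: [-6.0, 2.2, 28.1]
width: 0.0005
```

play_rows --rows '[0,0,-0.002,0,0,0,0,0,0,-0.002,0,0,0,0]'

```text
clock: 8.63
ee_pos: [0.4974, -0.1666, 0.0489]
tool_rot: [3.133, -0.0, 1.257]
force: [-3.4, 1.1, 15.1]
width: 0.0004
```

play_rows --rows '[0,0,0.004,0,0,0,0,0,0,0.006,0,0,0,0,0,0,0.01,0,0,0,0,0,0,0.02,0,0,0,0,0,0,0.03,0,0,0,0,0,0,0.04,0,0,0,0,0,0,0.04,0,0,0,0,0,0,0,0,0,0,0,0,0,0,0,0,0,0]'

```text
clock: 9.38
ee_pos: [0.4967, -0.1664, 0.2092]
tool_rot: [3.13, 0.0, 1.256]
force: [-0.2, 0.4, -0.4]
width: 0.0005
```

Run:
```python
from h import *
c=read_camera('scene');cv2.imwrite('pics/s8.png',cv2.resize(c['image'][150:260,180:350],None,fx=4.6,fy=4.6,interpolation=cv2.INTER_CUBIC))
c=read_camera('top');cv2.imwrite('pics/t8.png',c['image'])
o=get_obs();print(o['ee_pos'],o['force'])
```

```text
[ 0.49662352 -0.16640642  0.20797167] [-0.59255783  0.18847841 -1.14494754]
```

View pics/s8.png

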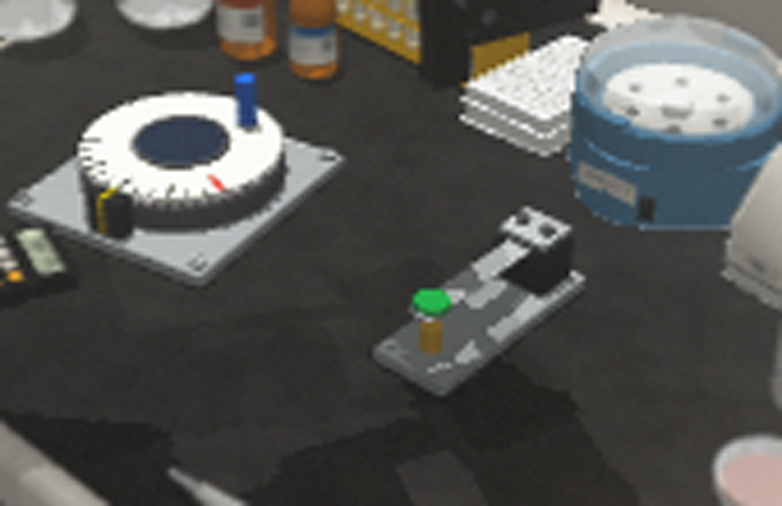

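View pics/t8.png

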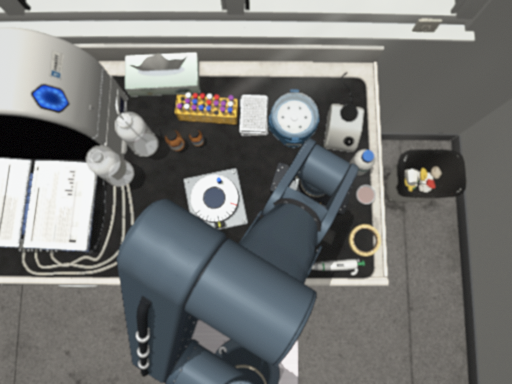

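The leaf is back up with its pad clear of the brass stop. The ring is still set and the gripper is clear of everything. Nothing has moved in the parts of the bench I can see.

```bash
python3 -c "
from plant import *
print(hand_in())"
```

```text
the job is handed in; nothing more can be done
None
```

I turned the ring to 60 degrees by its post, pressed the green pad down onto its stop, lifted clear and handed the job in. `hand_in()` gives no verdict, so what follows is from my own checks.

- **Ring:** it started at about -11.5 degrees. I gripped the blue post and turned it about 71 degrees anticlockwise. After I let go, the wrist camera measured 60.4 degrees. I didn't measure it again after pressing the pad, but the last scene picture shows the red line and post in the same place.
- **Contact:** the pad was first touched at 1.4 N and pressed about 11 mm down onto the stop, where the force peaked at 28 N. Between presses the arm eased back about 2 mm (7–8 N), so I pressed again. The fingers were about 4–5 mm off the pad's centre, towards the clamp. The last picture shows the leaf sprung back up.
- **Window and bystanders:** I aimed to keep the fingertips above the window rim (42 mm), and the lowest reading was about 46 mm. The amber bottles, petri dish and tape look unmoved in the last pictures. The calculator was only partly in view and the timer was hidden by the arm, but the gripper stayed away from both.
- **Time:** the robot's clock read about 9.5 s at hand-in, against the 43 s limit.

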